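# Tip a flush cold block out of its well and pack a sampling kit

## Robot

A 6-joint arm with a two-finger parallel gripper is mounted at the origin on the work surface. World frame = base frame: x ahead of the robot, y to its left, z up, the work surface at z = 0. Lengths are in mm, angles in rad, forces in N, time in s.
With the tool pointing down it reaches from about 325 to 775 mm from the base axis. Payload 5.5 kg.
Tool frame: the origin (TCP) lies at the centre of the arm's flange, where the gripper is bolted on; the fingertips stand 182 mm ahead of it and the grasp point (between the pads) lies 163 mm ahead of it (arm.grip_point_offset is the distance from the TCP to the grasp point, in mm); z points along the fingers, y is the direction in which the jaws open and shut (so a half turn about z gives the same grasp; the last joint's range is limited). The gripper opens to 88 mm and grips with 3 to 60 N. Pads are 20 mm wide; open, the fingers measure 115 mm over their backs; the gripper's body (75 mm by 178 mm) begins 61 mm behind the grasp point.
Start: joints at [1.197, 0.091, 1.231, -0, 1.82, -0.057], TCP at [186.922, 570.156, 404.631] pointing down, gripper open.
Joint ranges: [-2.87, 2.87], [-0.86, 2.18], [0.17, 2.46], [-1.51, 4.65], [0.06, 2.69], [-2.65, 2.65]. Speed limits (rad/s): [2.57, 2.57, 3.01, 3.14, 3.14, 3.14].

## Interface

Orientations are given as a rotation vector (axis times angle).
In Python, from workcell import arm gives the robot as it stands. The module is installed in compiled form; this text tells all that it offers.
- The arm moves only by the tool play_rows, never from a script. Its argument "motion" is a list of rows, each an object with "dr": the turn, a rotation vector about the world's x, y, z in degrees, a list of three; "linear": the shift along the world's x, y, z in mm, a list of three; "claw": the opening, from 0 (shut) to 1 (fully open). In form: [{"dr": [wx, wy, wz], "linear": [tx, ty, tz], "claw": claw}, ...]. A call has exactly 10 rows; each row is the pose to reach, as a shift and turn from the pose measured when the call began; what a row does not reach only later rows make up. A row lasts 1/8 s, in which the tool goes at most 62.5 mm and 10.7 degrees, less where a joint would pass 70% of its speed; a pose out of reach is approached as far as the arm can. A call with a gripper value outside its range is refused whole. The fingers move at their own pace and stop on an object; "force" is the grip in N (left out, the last holds). Time passes only in rows, so rows that repeat a pose let the fingers close, or fill a call up. It gives the time, the measured TCP pose, the force and the opening at its end, in the units of the state.
- arm.sense(): the state, without advancing time (a new reading comes with each control period).
- arm.read_camera(name): name is "scene" or "top" or "wrist"; returns the picture (400x640x3 uint8, red, green, blue); there is no depth.
- arm.camera_params(name): a dict with "camera_matrix" (3x3 intrinsics, pixels), "pose" (4x4, takes a point from camera to world coordinates). Camera axes: x right, y up, looking along -z (the intrinsics and any distortion apply to the point x, -y, -z); pixel columns grow to the right and rows downward; lengths in mm; the calibration is good to about 2 mm. A picture is of the moment at which its call begins: read the wrist's pose just before it. camera_params takes no time and is no camera call; for the wrist camera it gives the pose at the moment of the call.
- arm.job_done(): hands the job in, once; it reports no verdict.
The state is a dict: "clock": time; "joints": joint angles; "dq": joint speeds; "joint_torque": joint torques, N m; "position": TCP position; "tcp_rot": TCP orientation; "wrist_force": force on the tool from outside, world axes, zero at the start; "moment": the same for the moment, N m; "opening": finger opening in mm.
Only numpy, scipy, OpenCV 4.12 (cv2) and the standard library are available. Lean on these libraries where they do the work, as an engineer would, in place of code of your own. Each camera call takes 0.05 s, during which the arm holds its last target.

## Task

Pack the sampling kit. The cold block sits flush in the well of the grey cooling station: press down its end at the thumb scoop so that it tips up and stays leaning in the well, then grip it by the sides of its raised end, lift it out and lay it flat, metal side up, in the long bay of the steel kit tray. After that stand the tall bottle upright in the tray's square bay; set both down without dropping them, and leave everything else on the bench where it is.

Things in the scene. Friction and masses are not known exactly. Their poses are not given: they have to be found in the camera images.
- station: Fixed grey cooling station, 200 (x) x 130 (y) x 56 (z) mm; origin at the centre of its underside. A well is sunk in its flat top (the deck). The thumb scoop, a notch 36 mm wide and 12 mm deep, is cut in the deck at its -x end, from the well to the outer edge.
- well (a point): Centre of the well's mouth, at deck level, 56 mm above the bench; x runs along the well away from the thumb scoop, z up. The mouth spans x = -62 to +57, y = -30 to +30 mm from here. Stepped floor: 24 mm below deck from x = -3 to +57 (the block rests there), 46 mm below deck from x = -62 to -3 (a hollow under the block's scoop end).
- block_mid (a point): Centre (half-way up) of the loose cold block, 110 (x) x 56 (y) x 24 (z) mm: upper 14 mm aluminium with small dark round spots, lower 10 mm black plastic; about 0.3 kg. It starts flush with the deck, centred on well, axes parallel to the well's; z points out of the metal face.
- block: The cold block (origin: centre of its underside). Pressed down (2 N is plenty) near its -x end it rocks over the step in the floor until that end meets the bottom of the hollow, then stays leaning at about 25 degrees by itself, its +x end raised: the top edge there stands about 22 mm above the deck.
- long_bay (a point): Centre of the floor of the long bay in the fixed steel kit tray; the floor is 5 mm above the bench. The bay is 130 (x) x 72 (y) mm inside, z up. Its walls are 10 mm high (above this floor) and 5 mm thick. The tray spans x = -70 to +70 mm and y = -41 to +130 mm from this point.
- square_bay (a point): Centre of the floor of the 84 x 84 mm square bay of the same tray, beside the long bay (at x = -23, y = +83 mm from the long bay's centre, in the tray's axes); same floor height, 10 mm walls, 5 mm thick.
- bottle_mid (a point): Centre (75 mm up) of the tall round white bottle, standing on the bench: 150 mm high, body 62 mm across up to 108 mm, then a sloping shoulder and a blue cap 42 mm across from 122 to 150 mm above its foot. About 0.25 kg; z up.
- jar_mid (a point): Bystander: middle of a squat glass jar with a blue lid, 76 mm across, 80 mm high.
- dishes_mid (a point): Bystander: middle of a stack of two clear flat dishes, 90 mm across, 28 mm high.
- forceps_mid (a point): Bystander: forceps lying flat, 140 mm long, 6 mm high.
- vialbox_mid (a point): Bystander: middle of a small grey plastic box, 28 x 56 x 16 mm, already lying in the tray's narrow third bay.
- bottle: The tall bottle itself (origin: centre of its foot).
Mind the look-alikes: they are no part of the job. Of the things that look like the block, the largest one is meant.

How it is judged:
By the outcome, as a careful person would: the job done as asked, in the order asked, and still so for the second after the job is handed in, with the robot touching nothing.
It also fails if it takes over 59 s, if anything falls off the work surface, if the arm or the gripper's body presses on something with over 40 N, if the wrist force passes 120 N, or if a joint passes its speed limit or range.

## Working session

There is one attempt and no reset: what is moved stays moved. The work goes in short steps, Python scripts to look and compute and a tool call to move; the robot and the scene stay as the last step left them, time stands still between calls to the robot, and variables do not carry over. Pictures are saved under pics/ and viewed, and the job is handed in when it is done.

Besides the shell and the picture viewer there is one more tool, called after ">>>" in YAML: its name, and indented under it one key for each argument. play_rows: Moves the arm, as the interface text tells. Its arguments: {"type":"object","properties":{"motion":{"type":"array","items":{"type":"object","properties":{"dr":{"type":"array","items":{"type":"number"}},"linear":{"type":"array","items":{"type":"number"}},"claw":{"type":"number"}}}},"force":{"type":"number"}},"required":["motion"]}

```bash
mkdir -p pics; python3 - <<'E'
from workcell import arm
import cv2
print(arm.sense())
for n in ["scene","top"]:
    im=arm.read_camera(n); cv2.imwrite(f"pics/{n}0.png",im[:,:,::-1]); print(n,arm.camera_params(n))
E
```

```text
{'clock': 0.0, 'joints': array([ 1.19731043e+00,  9.18268037e-02,  1.23189069e+00,  4.80047961e-06,
        1.81980952e+00, -5.66551672e-02]), 'dq': array([-0.00040436, -0.00060284, -0.00020857,  0.0015424 , -0.0007309 ,
        0.00033394]), 'joint_torque': array([-1.96565430e-03, -4.46464062e+01, -4.06436741e+01,  6.96058804e-02,
        2.97774514e-02, -1.54603508e-04]), 'position': array([186.92578162, 570.18656481, 403.52303079]), 'tcp_rot': array([-4.95529695e-01, -3.10184198e+00,  2.96653346e-03]), 'wrist_force': array([ 0.07925393, -0.06596421,  1.45682377]), 'moment': array([ 0.02227783, -0.03016152,  0.06189282]), 'opening': 87.72856074831562}
scene {'camera_matrix': array([[369.30515356,   0.        , 322.672028  ],
       [  0.        , 369.30515356, 204.22488078],
       [  0.        ,   0.        ,   1.        ]]), 'pose': array([[-1.80894421e-01, -6.75724761e-01,  7.14614061e-01,
         1.33853058e+03],
       [ 9.83496880e-01, -1.21823605e-01,  1.33764332e-01,
         1.41708208e+02],
       [-3.33100988e-03,  7.27017920e-01,  6.86610405e-01,
         8.08411725e+02],
       [ 0.00000000e+00,  0.00000000e+00,  0.00000000e+00,
         1.00000000e+00]])}
top {'camera_matrix': array([[368.90448526,   0.        , 318.21671442],
       [  0.        , 368.90448526, 201.99248854],
       [  0.        ,   0.        ,   1.        ]]), 'pose': array([[-7.60909787e-03,  9.92770362e-01, -1.19787768e-01,
         4.77066382e+02],
       [-9.99951116e-01, -8.31055257e-03, -5.35734490e-03,
        -1.24662618e+01],
       [-6.31411578e-03,  1.19741148e-01,  9.92785067e-01,
         9.06704266e+02],
       [ 0.00000000e+00,  0.00000000e+00,  0.00000000e+00,
         1.00000000e+00]])}
```

View pics/scene0.png

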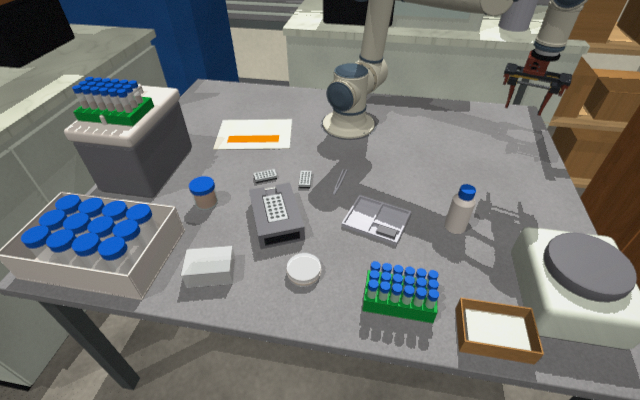

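View pics/top0.png

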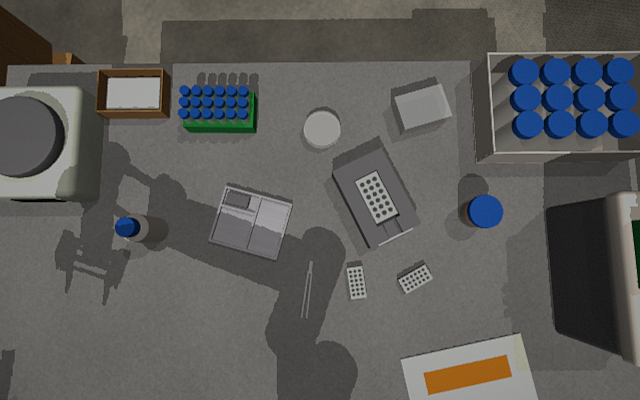

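The spotted slabs in the top image are at (378,196), in the station, and at (357,281) and (415,278), both smaller and loose on the bench. The one in the station is the largest and sits in a well, so it fits the description. I'll confirm it in enlarged crops.

```bash
python3 - <<'E'
import cv2
im=cv2.imread("pics/top0.png")
c=im[130:310,320:450]; cv2.imwrite("pics/c1.png",cv2.resize(c,None,fx=4.3,fy=3.3,interpolation=cv2.INTER_CUBIC) if 0 else cv2.resize(c[:140],None,fx=4,fy=4,interpolation=cv2.INTER_CUBIC))
c=im[170:270,100:310]; cv2.imwrite("pics/c2.png",cv2.resize(c,None,fx=3.8,fy=3.8,interpolation=cv2.INTER_CUBIC))
E
```

```text
(no output)
```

View pics/c1.png

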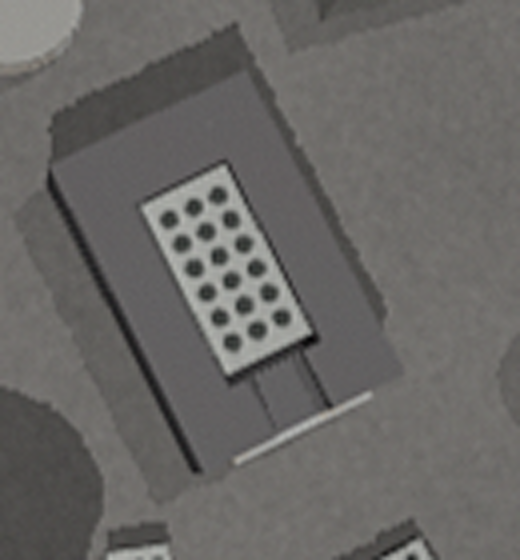

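View pics/c2.png

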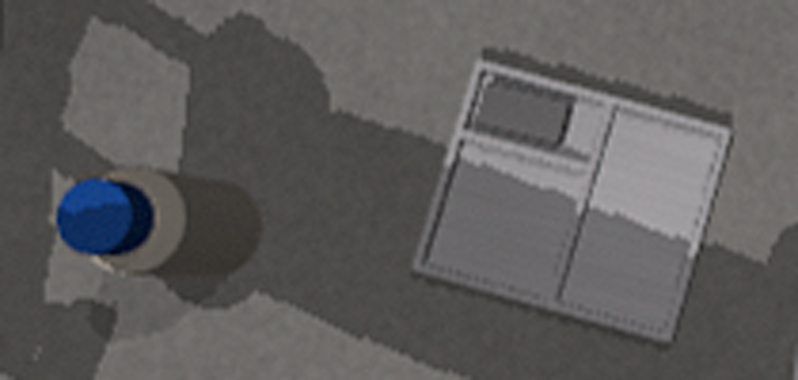

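The enlarged crop confirms it: the spotted block lies flush in the well at about (378,196), and the scoop runs towards (393,229). The tray's rim corners are clear at about (226,186), (293,204), (276,259) and (209,240). The square bay is at lower left.

```bash
cat > h.py <<'E'
import numpy as np, cv2
from scipy.spatial.transform import Rotation as R
def p2w(P,px,z):
    K=P["camera_matrix"];T=P["pose"];px=np.atleast_2d(px).astype(float)
    d=np.c_[(px[:,0]-K[0,2])/K[0,0],-(px[:,1]-K[1,2])/K[1,1],-np.ones(len(px))]@T[:3,:3].T
    o=T[:3,3]; s=(z-o[2])/d[:,2]
    return o+d*s[:,None]
def w2p(P,X):
    K=P["camera_matrix"];T=P["pose"];c=(np.atleast_2d(X)-T[:3,3])@T[:3,:3]
    return np.c_[K[0,2]+K[0,0]*c[:,0]/-c[:,2],K[1,2]-K[1,1]*c[:,1]/-c[:,2]]
def fit2(model,w):
    "rigid 2D: w=R m + t"
    m=np.array(model,float);w=np.array(w)[:,:2];mc=m.mean(0);wc=w.mean(0)
    H=(m-mc).T@(w-wc);a=np.arctan2(H[0,1]-H[1,0],H[0,0]+H[1,1])
    Rm=np.array([[np.cos(a),-np.sin(a)],[np.sin(a),np.cos(a)]])
    t=wc-Rm@mc;return np.degrees(a),t,np.linalg.norm(m@Rm.T+t-w,axis=1)
E
python3 - <<'E'
from h import *
from workcell import arm
P=arm.camera_params("top")
c1=lambda a:np.array(a)/4+[320,130]
c2=lambda a:np.array(a)/3.8+[100,170]
# world: image up=+x, left=+y. scoop end -x -> image bottom right
st=p2w(P,c1([(50,172),(243,72),(400,370),(200,470)]),56)
print("station",fit2([(100,65),(100,-65),(-100,-65),(-100,65)],st))
bl=p2w(P,c1([(140,205),(227,163),(315,338),(232,375)]),56)
print("block",fit2([(55,28),(55,-28),(-55,-28),(-55,28)],bl), bl)
tr=p2w(P,c2([(478,62),(732,130),(670,338),(415,268)]),15); print(tr)
# long bay side is image right => -y; x dir up
print("tray",fit2([(70,130),(70,-41),(-70,-41),(-70,130)],tr))
print("cap",p2w(P,c2([(91,216)]),150), "foot",p2w(P,c2([(143,219)]),60))
print(R.from_rotvec(arm.sense()["tcp_rot"]).as_matrix())
W=arm.camera_params("wrist");print(W)
T=np.eye(4);T[:3,:3]=R.from_rotvec(arm.sense()["tcp_rot"]).as_matrix();T[:3,3]=arm.sense()["position"]
print(np.linalg.inv(T)@W["pose"])
E
```

```text
station (np.float64(25.96395655750308), array([ 589.72298614, -141.46770387]), array([4.20744714, 1.24016519, 2.5757021 , 2.86784349]))
block (np.float64(25.704227224173692), array([ 589.31791464, -144.69953353]), array([1.77435752, 1.37913501, 2.85517237, 1.95867166])) [[ 627.81961738  -94.21414578   56.        ]
 [ 652.33480983 -145.6585362    56.        ]
 [ 549.05099039 -193.69402351   56.        ]
 [ 528.06624095 -145.23142862   56.        ]]
[[625.25857699 218.60579     15.        ]
 [579.74144542  54.66140889  15.        ]
 [448.28188196  93.61203793  15.        ]
 [493.36133675 255.63964385  15.        ]]
tray (np.float64(-15.756186164116027), array([524.5770861 , 112.80176656]), array([2.01207315, 1.12095644, 2.54296275, 1.54301017]))
cap [[520.24575185 391.48040123 150.        ]] foot [[523.31570049 407.84880104  60.        ]]
[[-9.50228741e-01  3.11552537e-01 -5.96590885e-04]
 [ 3.11553106e-01  9.50227223e-01 -1.69911637e-03]
 [ 3.75328859e-05 -1.80041895e-03 -9.99998379e-01]]
{'camera_matrix': array([[319.49022876,   0.        , 317.80567579],
       [  0.        , 319.49022876, 194.72047742],
       [  0.        ,   0.        ,   1.        ]]), 'pose': array([[ 3.12112687e-01, -9.14296130e-01, -2.58163238e-01,
         1.14489675e+02],
       [ 9.50044296e-01,  3.00017069e-01,  8.60557580e-02,
         5.93397804e+02],
       [-1.22706847e-03, -2.72125606e-01,  9.62260957e-01,
         3.84366160e+02],
       [ 0.00000000e+00,  0.00000000e+00,  0.00000000e+00,
         1.00000000e+00]])}
[[-5.89240743e-04  9.62251497e-01  2.72161184e-01  7.60880719e+01]
 [ 9.99999662e-01  7.23047697e-04 -3.91360674e-04 -4.96100080e-01]
 [-5.73372911e-04  2.72160862e-01 -9.62251597e-01  1.92262788e+01]
 [ 0.00000000e+00  0.00000000e+00  0.00000000e+00  1.00000000e+00]]
```

>>> play_rows:
  motion:
    - {"dr": [0,0,-9],"linear": [28,-50,0],"claw": 0}
    - {"dr": [0,0,-18],"linear": [56,-100,0],"claw": 0}
    - {"dr": [0,0,-27],"linear": [84,-150,0],"claw": 0}
    - {"dr": [0,0,-36],"linear": [112,-200,0],"claw": 0}
    - {"dr": [0,0,-45],"linear": [140,-250,0],"claw": 0}
    - {"dr": [0,0,-54],"linear": [168,-300,0],"claw": 0}
    - {"dr": [0,0,-63],"linear": [196,-350,0],"claw": 0}
    - {"dr": [0,0,-72],"linear": [224,-400,0],"claw": 0}
    - {"dr": [0,0,-81],"linear": [252,-450,0],"claw": 0}
    - {"dr": [0,0,-90],"linear": [280,-500,0],"claw": 0}

```text
clock: 1.35
position: [467.4, 68.4, 403.3]
tcp_rot: [-2.547, -1.836, 0.002]
wrist_force: [1.0, -0.6, 0.6]
opening: 0.5
```

```bash
python3 - <<'E'
from workcell import arm
import cv2,pickle
P=arm.camera_params("wrist"); im=arm.read_camera("wrist"); cv2.imwrite("pics/w1.png",im[:,:,::-1]); pickle.dump(P,open("w1.pkl","wb"))
E
```

>>> play_rows:
  motion:
    - {"dr": [0,0,-9],"linear": [24,-42,0],"claw": 0}
    - {"dr": [0,0,-18],"linear": [48,-84,0],"claw": 0}
    - {"dr": [0,0,-27],"linear": [72,-126,0],"claw": 0}
    - {"dr": [0,0,-36],"linear": [96,-168,0],"claw": 0}
    - {"dr": [0,0,-46],"linear": [122,-212,0],"claw": 0}
    - {"dr": [0,0,-46],"linear": [122,-212,0],"claw": 0}
    - {"dr": [0,0,-46],"linear": [122,-212,0],"claw": 0}
    - {"dr": [0,0,-46],"linear": [122,-212,0],"claw": 0}
    - {"dr": [0,0,-46],"linear": [122,-212,0],"claw": 0}
    - {"dr": [0,0,-46],"linear": [122,-212,0],"claw": 0}

```text
clock: 2.65
position: [591.3, -147.8, 403.0]
tcp_rot: [3.067, 0.678, -0.005]
wrist_force: [-0.7, -1.1, 0.5]
opening: 0.5
```

```bash
python3 - <<'E'
from workcell import arm
import cv2,pickle
P=arm.camera_params("wrist"); im=arm.read_camera("wrist"); cv2.imwrite("pics/w2.png",im[:,:,::-1]); pickle.dump(P,open("w2.pkl","wb"))
print(arm.sense()["position"],arm.sense()["tcp_rot"],arm.sense()["joints"],arm.sense()["clock"])
E
```

```text
[ 591.35755823 -147.94038105  402.88739232] [ 3.06682132  0.67730893 -0.00527382] [-0.30028063  0.11799583  1.20504103 -0.00249137  1.82104523  0.83517899] 2.7
```

View pics/w1.png

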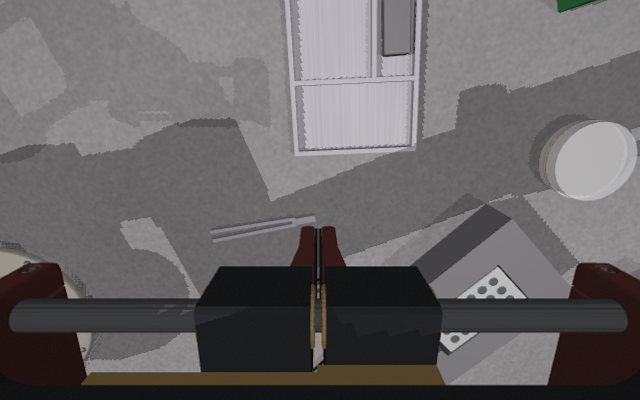

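View pics/w2.png

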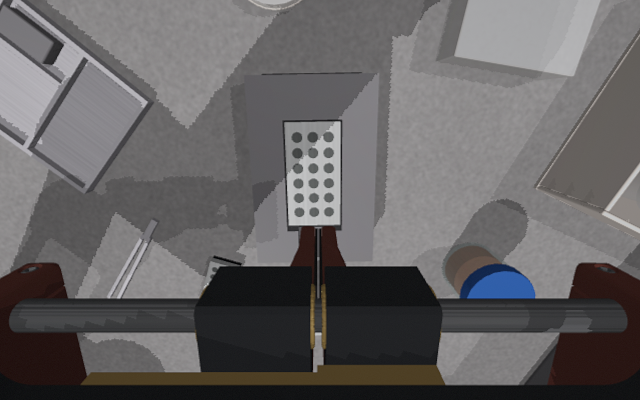

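```bash
python3 - <<'E'
import cv2
a=cv2.imread("pics/w2.png")[60:260,230:400]
cv2.imwrite("pics/c3.png",cv2.resize(a,None,fx=3,fy=3,interpolation=cv2.INTER_CUBIC))
a=cv2.imread("pics/w1.png")[0:170,270:450]
cv2.imwrite("pics/c4.png",cv2.resize(a,None,fx=3,fy=3,interpolation=cv2.INTER_CUBIC))
E
```

```text
(no output)
```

View pics/c3.png

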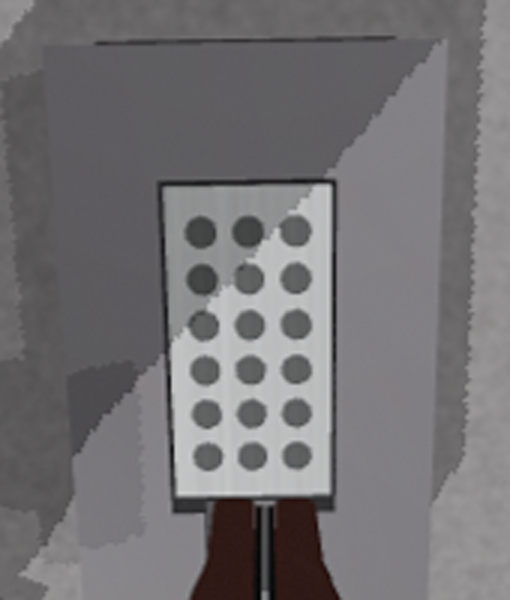

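View pics/c4.png

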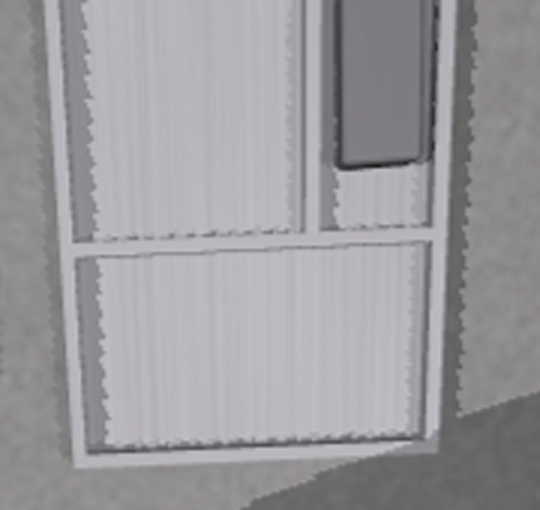

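```bash
python3 - <<'E'
from h import *
import pickle
P=pickle.load(open("w2.pkl","rb")); c=lambda a:np.array(a)/3+[230,60]
# image up=+x block, left=+y
w=p2w(P,c([(160,184),(334,183),(332,497),(174,500)]),56)
print("block",fit2([(55,28),(55,-28),(-55,-28),(-55,28)],w))
w=p2w(P,c([(43,45),(446,39)]),56); print("deck far",fit2([(100,65),(100,-65)],w))
P=pickle.load(open("w1.pkl","rb")); c=lambda a:np.array(a)/3+[270,0]
w=p2w(P,c([(78,467),(438,450),(80,257),(432,243)]),15)
print("tray",fit2([(-70,-41),(70,-41),(-65,36),(65,36)],w),w)
E
```

```text
block (np.float64(25.711582508192905), array([ 588.51804092, -143.01950433]), array([1.82871288, 1.41353696, 1.42579048, 1.69533965]))
deck far (np.float64(25.68527041374681), array([ 588.9793343 , -142.71325754]), array([0.36426341, 0.36426341]))
tray (np.float64(-16.04545696078985), array([524.50048324, 113.3000946 ]), array([0.5718855 , 1.02419013, 1.01471219, 1.18642599])) [[446.45934225  93.15216712  15.        ]
 [580.02100969  55.48343186  15.        ]
 [472.9279245  165.49355235  15.        ]
 [595.82965744 129.46079999  15.        ]]
```

>>> play_rows:
  motion:
    - {"dr": [0,0,0.8],"linear": [-23,-8,-30],"claw": 0}
    - {"dr": [0,0,0.8],"linear": [-46,-16,-70],"claw": 0}
    - {"dr": [0,0,0.8],"linear": [-46,-16,-115],"claw": 0}
    - {"dr": [0,0,0.8],"linear": [-46,-16,-140],"claw": 0}
    - {"dr": [0,0,0.8],"linear": [-46,-16,-150],"claw": 0}
    - {"dr": [0,0,0.8],"linear": [-46,-16,-155],"claw": 0}
    - {"dr": [0,0,0.8],"linear": [-46,-16,-158],"claw": 0}
    - {"dr": [0,0,0.8],"linear": [-46,-16,-160],"claw": 0}
    - {"dr": [0,0,0.8],"linear": [-46,-16,-160],"claw": 0}
    - {"dr": [0,0,0.8],"linear": [-46,-16,-160],"claw": 0}

```text
clock: 3.95
position: [545.4, -164.0, 243.3]
tcp_rot: [3.062, 0.699, -0.004]
wrist_force: [-0.5, -0.8, 0.2]
opening: 0.4
```

```bash
python3 - <<'E'
from workcell import arm
import cv2
im=arm.read_camera("scene")[150:290,210:350]; cv2.imwrite("pics/s1.png",cv2.resize(im[:,:,::-1],None,fx=4,fy=4,interpolation=cv2.INTER_CUBIC))
s=arm.sense();print(s["position"],s["tcp_rot"],s["wrist_force"])
E
```

```text
[ 545.42211117 -163.9783012   243.23855948] [ 3.06174577  0.69855031 -0.00456332] [ 0.09651985 -0.07592259 -0.20031848]
```

View pics/s1.png

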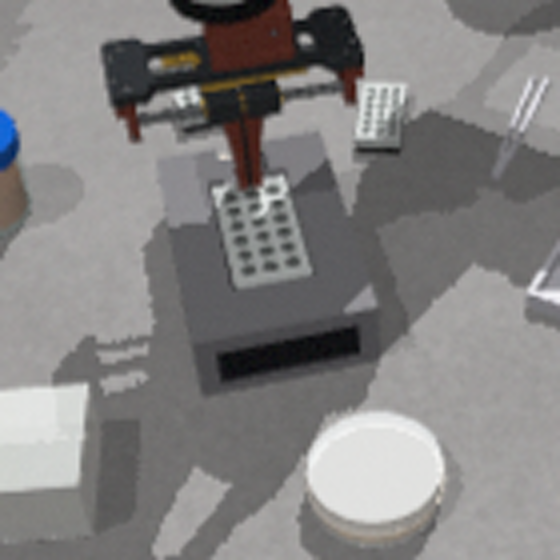

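The closed fingertips sit over the scoop end of the block, at about (250,185) in the crop and centred across it. Next is the press.

>>> play_rows:
  motion:
    - {"dr": [0,0,0],"linear": [0,0,-3],"claw": 0}
    - {"dr": [0,0,0],"linear": [0,0,-5],"claw": 0}
    - {"dr": [0,0,0],"linear": [0,0,-7],"claw": 0}
    - {"dr": [0,0,0],"linear": [0,0,-9],"claw": 0}
    - {"dr": [0,0,0],"linear": [0,0,-11],"claw": 0}
    - {"dr": [0,0,0],"linear": [0,0,-13],"claw": 0}
    - {"dr": [0,0,0],"linear": [0,0,-15],"claw": 0}
    - {"dr": [0,0,0],"linear": [0,0,-16],"claw": 0}
    - {"dr": [0,0,0],"linear": [0,0,-17],"claw": 0}
    - {"dr": [0,0,0],"linear": [0,0,-17],"claw": 0}

```text
clock: 5.25
position: [545.4, -163.9, 226.2]
tcp_rot: [3.062, 0.699, -0.005]
wrist_force: [-0.1, -0.4, 0.3]
opening: 0.1
```

```bash
python3 - <<'E'
from workcell import arm
import cv2
im=arm.read_camera("scene")[150:290,210:350]; cv2.imwrite("pics/s2.png",cv2.resize(im[:,:,::-1],None,fx=4,fy=4,interpolation=cv2.INTER_CUBIC))
s=arm.sense();print(s["position"],s["tcp_rot"],s["wrist_force"])
E
```

```text
[ 545.43647298 -163.93636636  226.2541369 ] [ 3.06169231  0.69872973 -0.00454296] [-0.27124645 -0.40730449 -0.26062807]
```

View pics/s2.png

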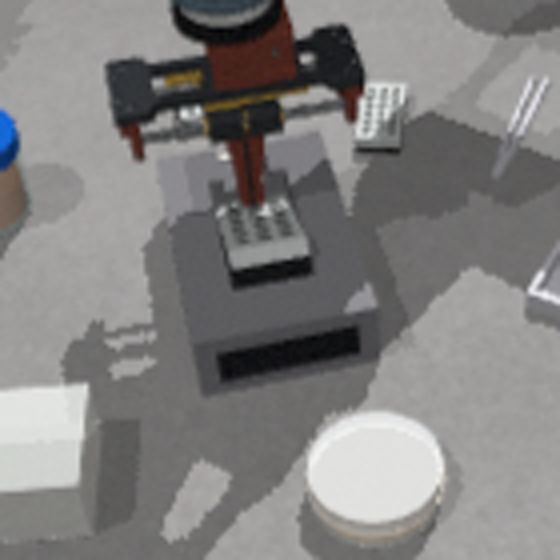

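It tipped with no residual force: the +x end is raised in the crop, with its black underside showing at (270,270). I'll back off, open the jaws, tilt the tool to match the lean, and look.

>>> play_rows:
  motion:
    - {"dr": [0,0,0],"linear": [0,0,25],"claw": 0}
    - {"dr": [0,0,0],"linear": [0,0,55],"claw": 0}
    - {"dr": [1.7,-3.6,0],"linear": [-10,-5,80],"claw": 0.5}
    - {"dr": [4.3,-9,0],"linear": [-20,-10,93],"claw": 1}
    - {"dr": [7,-14.4,0],"linear": [-32,-15,93],"claw": 1}
    - {"dr": [9.1,-18.9,0],"linear": [-32,-15,93],"claw": 1}
    - {"dr": [10.8,-22.5,0],"linear": [-32,-15,93],"claw": 1}
    - {"dr": [10.8,-22.5,0],"linear": [-32,-15,93],"claw": 1}
    - {"dr": [10.8,-22.5,0],"linear": [-32,-15,93],"claw": 1}
    - {"dr": [10.8,-22.5,0],"linear": [-32,-15,93],"claw": 1}

```text
clock: 6.55
position: [513.6, -178.8, 319.3]
tcp_rot: [-2.905, -0.663, -0.637]
wrist_force: [-0.5, -0.3, -1.1]
opening: 76.9
```

```bash
python3 - <<'E'
from workcell import arm
import cv2,pickle
P=arm.camera_params("wrist"); im=arm.read_camera("wrist"); cv2.imwrite("pics/w3.png",im[:,:,::-1]); pickle.dump(P,open("w3.pkl","wb"))
im=arm.read_camera("scene")[150:290,210:350]; cv2.imwrite("pics/s3.png",cv2.resize(im[:,:,::-1],None,fx=4,fy=4,interpolation=cv2.INTER_CUBIC))
s=arm.sense();print(s["position"],s["tcp_rot"],s["wrist_force"],s["joints"])
E
```

```text
[ 513.62957564 -178.83187361  319.28144727] [-2.90482762 -0.66331095 -0.63772939] [-0.20538124 -0.14502461 -0.69106762] [-0.50313174 -0.18626577  1.67732132  0.35287617  1.39947382  0.60221567]
```

View pics/w3.png

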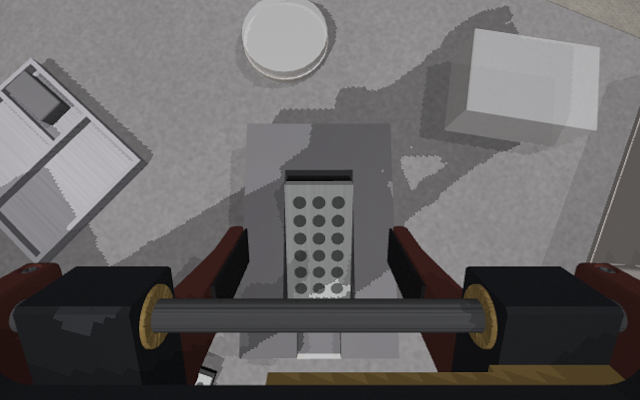

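View pics/s3.png

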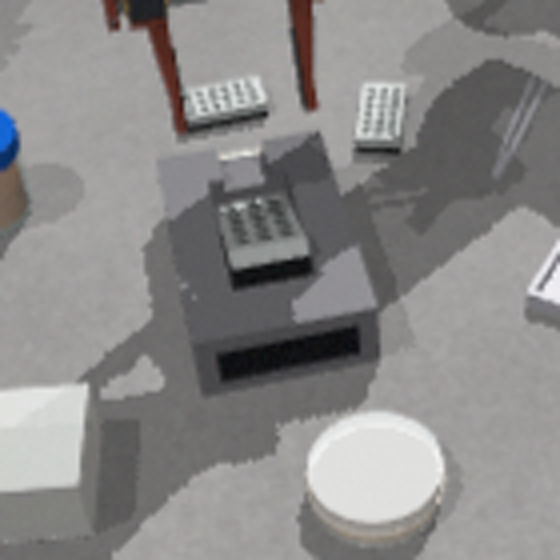

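It stays leaning by itself. In the wrist image the raised top edge runs from (285,183) to (352,182). I'll compare that with the predicted geometry.

```bash
python3 - <<'E'
from h import *
import pickle
P=pickle.load(open("w3.pkl","rb"))
a=np.radians(25.7);Z=np.array([[np.cos(a),-np.sin(a),0],[np.sin(a),np.cos(a),0],[0,0,1]]);t0=np.array([588.7,-143,56])
for th in (24,25,26):
    b=np.radians(th);f=lambda u,y,n:Z@np.array([-3+u*np.cos(b)-n*np.sin(b),y,-24+u*np.sin(b)+n*np.cos(b)])+t0
    print(th,w2p(P,[f(58,28,24),f(58,-28,24)]).round(1), w2p(P,[Z@np.array([57,30,0])+t0,Z@np.array([57,-30,0])+t0]).round(1))
    tip=f(48,0,13);print(f(48,0,195).round(1))
m=R.from_rotvec([-2.90482762,-0.66331095,-0.63772939]).as_matrix();print((Z.T@m).round(3))
E
python3 - <<'E'
import cv2
a=cv2.imread("pics/w3.png")[150:300,230:410]
cv2.imwrite("pics/c5.png",cv2.resize(a,None,fx=4,fy=4,interpolation=cv2.INTER_CUBIC))
E
```

```text
24 [[284.4 184.4]
 [353.2 184.3]] [[285.  170.3]
 [352.5 170.3]]
[ 554.  -159.7  229.7]
25 [[284.3 185.2]
 [353.3 185.1]] [[285.  170.3]
 [352.5 170.3]]
[ 550.9 -161.2  229. ]
26 [[284.2 186. ]
 [353.5 185.9]] [[285.  170.3]
 [352.5 170.3]]
[ 547.8 -162.7  228.3]
[[ 0.908  0.     0.419]
 [ 0.001 -1.    -0.001]
 [ 0.419  0.001 -0.908]]
```

View pics/c5.png

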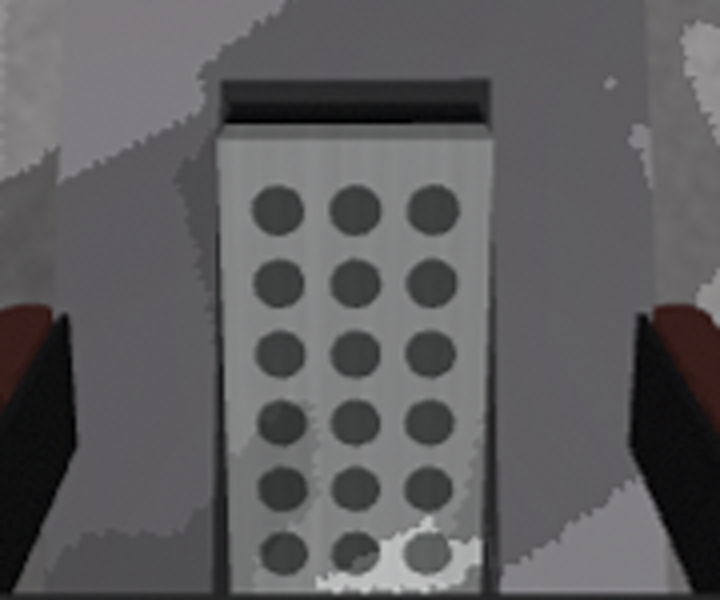

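The prediction matches to within a pixel. I'll approach along the tool axis, then close.

>>> play_rows:
  motion:
    - {"dr": [0,0,0],"linear": [9,4,-22],"claw": 1}
    - {"dr": [0,0,0],"linear": [19,9,-46],"claw": 1}
    - {"dr": [0,0,0],"linear": [28,13,-68],"claw": 1}
    - {"dr": [0,0,0],"linear": [33,16,-80],"claw": 1}
    - {"dr": [0,0,0],"linear": [36,17,-87],"claw": 1}
    - {"dr": [0,0,0],"linear": [37.3,17.6,-90],"claw": 1}
    - {"dr": [0,0,0],"linear": [37.3,17.6,-90],"claw": 1}
    - {"dr": [0,0,0],"linear": [37.3,17.6,-90],"claw": 1}
    - {"dr": [0,0,0],"linear": [37.3,17.6,-90],"claw": 1}
    - {"dr": [0,0,0],"linear": [37.3,17.6,-90],"claw": 1}

```text
clock: 7.9
position: [550.9, -161.3, 229.6]
tcp_rot: [-2.905, -0.663, -0.638]
wrist_force: [0.1, 0.1, 0.2]
opening: 87.8
```

```bash
python3 - <<'E'
from workcell import arm
import cv2,pickle
im=arm.read_camera("wrist"); cv2.imwrite("pics/w4.png",im[:,:,::-1])
im=arm.read_camera("scene")[150:290,210:350]; cv2.imwrite("pics/s4.png",cv2.resize(im[:,:,::-1],None,fx=4,fy=4,interpolation=cv2.INTER_CUBIC))
s=arm.sense();print(s["position"],s["tcp_rot"],s["wrist_force"])
E
```

```text
[ 550.9200809  -161.26312019  229.39397937] [-2.90491429 -0.66323261 -0.63801973] [ 0.09550028 -0.01018809 -0.46284534]
```

View pics/w4.png

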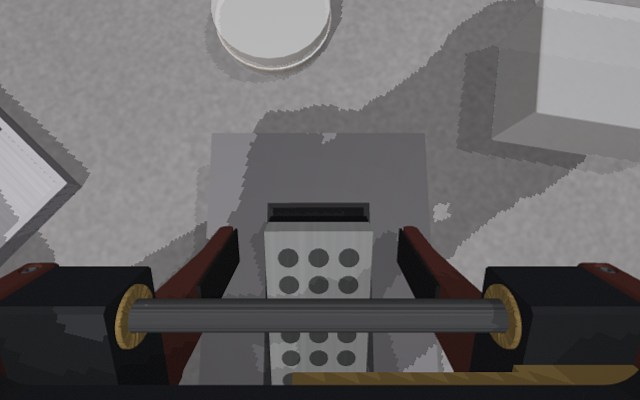

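View pics/s4.png

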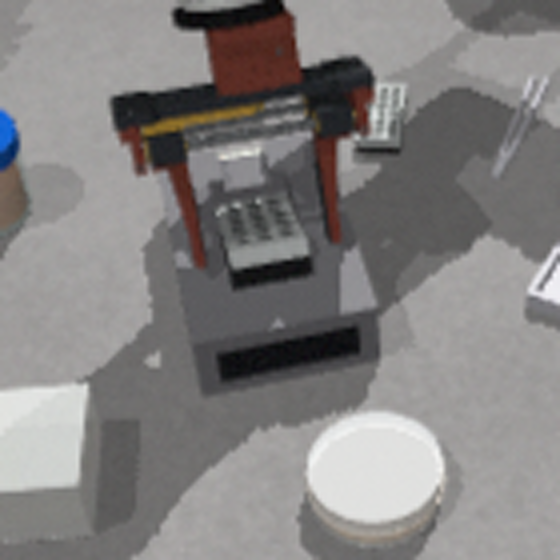

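The jaws straddle the raised end centrally: pads at columns 238 and 400, block from 265 to 373. Closing now.

>>> play_rows:
  force: 50
  motion:
    - {"dr": [0,0,0],"linear": [0,0,0],"claw": 0.5}
    - {"dr": [0,0,0],"linear": [0,0,0],"claw": 0.5}
    - {"dr": [0,0,0],"linear": [0,0,0],"claw": 0.5}
    - {"dr": [0,0,0],"linear": [0,0,0],"claw": 0.5}
    - {"dr": [0,0,0],"linear": [0,0,0],"claw": 0.5}
    - {"dr": [0,0,0],"linear": [0,0,0],"claw": 0.5}
    - {"dr": [0,0,0],"linear": [0,0,0.5],"claw": 0.5}
    - {"dr": [0,0,0],"linear": [0,0,2],"claw": 0.5}
    - {"dr": [0,0,0],"linear": [0,0,4],"claw": 0.5}
    - {"dr": [0,0,0],"linear": [0,0,6],"claw": 0.5}

```text
clock: 9.25
position: [550.8, -161.2, 235.1]
tcp_rot: [-2.905, -0.663, -0.637]
wrist_force: [-0.5, 0.2, -4.3]
opening: 54.9
```

```bash
python3 - <<'E'
from workcell import arm
import cv2
im=arm.read_camera("scene")[150:290,210:350]; cv2.imwrite("pics/s5.png",cv2.resize(im[:,:,::-1],None,fx=4,fy=4,interpolation=cv2.INTER_CUBIC))
s=arm.sense();print(s["position"],s["tcp_rot"],s["wrist_force"],s["opening"])
E
```

```text
[ 550.91591464 -161.2143749   235.59661942] [-2.90480504 -0.66329329 -0.63788751] [ 0.24319567 -0.22330735 -4.14273447] 55.58377088313301
```

View pics/s5.png

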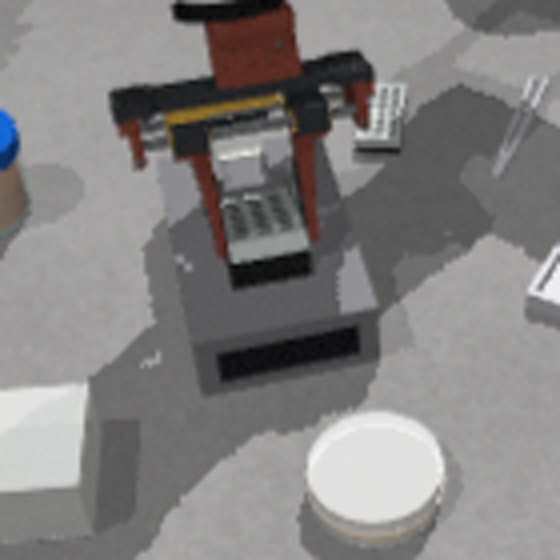

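Held at 55.6 mm, with about 3–4 N of weight on the wrist. I'll lift straight up, then level it.

>>> play_rows:
  motion:
    - {"dr": [0,0,0],"linear": [0,0,8],"claw": 0.3}
    - {"dr": [0,0,0],"linear": [0,0,24],"claw": 0.3}
    - {"dr": [0,0,0],"linear": [0,0,45],"claw": 0.3}
    - {"dr": [0,0,0],"linear": [0,0,70],"claw": 0.3}
    - {"dr": [0,0,0],"linear": [0,0,95],"claw": 0.3}
    - {"dr": [-1.7,3.6,0],"linear": [0,0,115],"claw": 0.3}
    - {"dr": [-4.3,9,0],"linear": [0,0,125],"claw": 0.3}
    - {"dr": [-7,14.4,0],"linear": [0,0,130],"claw": 0.3}
    - {"dr": [-9.4,19.4,0],"linear": [0,0,130],"claw": 0.3}
    - {"dr": [-10.8,22.4,0],"linear": [0,0,130],"claw": 0.3}

```text
clock: 10.55
position: [551.2, -161.0, 367.9]
tcp_rot: [3.06, 0.699, -0.001]
wrist_force: [0.4, -0.1, -4.7]
opening: 55.3
```

```bash
python3 - <<'E'
from h import *
from workcell import arm
im=arm.read_camera("scene")[20:220,200:420]; cv2.imwrite("pics/s6.png",cv2.resize(im[:,:,::-1],None,fx=3,fy=3,interpolation=cv2.INTER_CUBIC))
s=arm.sense();print(s["position"],s["tcp_rot"],s["wrist_force"],s["opening"],s["joints"])
m=R.from_rotvec(s["tcp_rot"])
a=np.radians(-16.0);X=np.array([np.cos(a),np.sin(a),0]);z=np.array([0,0,-1]);T=np.c_[X,np.cross(z,X),z]
print((R.from_matrix(T)*m.inv()).as_rotvec(degrees=True), np.array([567.8,100.8,320])-s["position"])
E
```

```text
[ 551.16984207 -160.96262482  367.58210612] [ 3.05944922  0.69888221 -0.00500789] [-0.69932355  1.66091302 -3.52740542] 55.49042888321322 [-0.34206423  0.01760923  1.37225465 -0.00459878  1.7526319   0.7787414 ]
[  0.1671746   -0.21229787 -41.73496059] [ 16.63015793 261.76262482 -47.58210612]
```

View pics/s6.png

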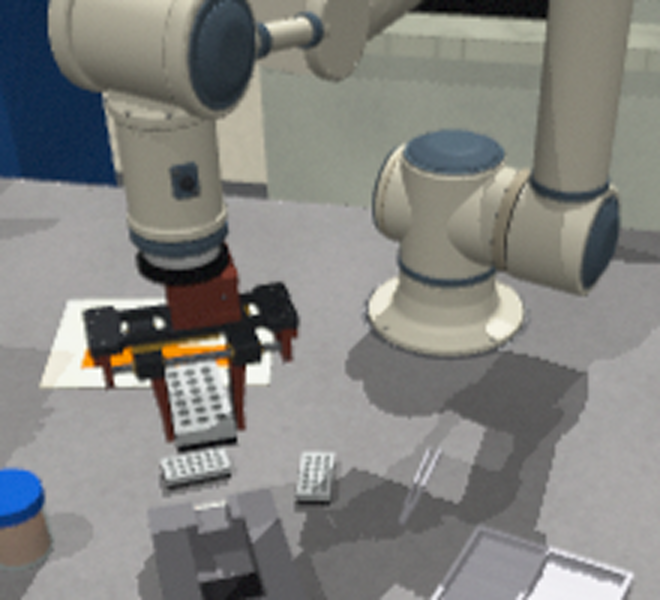

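The block is out of the well and level in the grip. Carrying it to above the tray.

>>> play_rows:
  motion:
    - {"dr": [0,0,-3],"linear": [1,18,0],"claw": 0.3}
    - {"dr": [0,0,-9],"linear": [4,56,-5],"claw": 0.3}
    - {"dr": [0,0,-16],"linear": [6,98,-15],"claw": 0.3}
    - {"dr": [0,0,-23],"linear": [9,140,-25],"claw": 0.3}
    - {"dr": [0,0,-30],"linear": [12,185,-35],"claw": 0.3}
    - {"dr": [0,0,-36],"linear": [14,225,-43],"claw": 0.3}
    - {"dr": [0,0,-40],"linear": [16,250,-47],"claw": 0.3}
    - {"dr": [0.2,-0.2,-41.7],"linear": [16.6,261.8,-47.6],"claw": 0.3}
    - {"dr": [0.2,-0.2,-41.7],"linear": [16.6,261.8,-47.6],"claw": 0.3}
    - {"dr": [0.2,-0.2,-41.7],"linear": [16.6,261.8,-47.6],"claw": 0.3}

```text
clock: 11.85
position: [567.9, 100.4, 321.0]
tcp_rot: [-3.11, 0.436, -0.002]
wrist_force: [-0.8, -0.2, -4.0]
opening: 55.4
```

```bash
python3 - <<'E'
from h import *
from workcell import arm
im=arm.read_camera("scene")[130:270,310:450]; cv2.imwrite("pics/s7.png",cv2.resize(im[:,:,::-1],None,fx=4,fy=4,interpolation=cv2.INTER_CUBIC))
import pickle
P=arm.camera_params("wrist");im=arm.read_camera("wrist"); cv2.imwrite("pics/w7.png",im[:,:,::-1]);pickle.dump(P,open("w7.pkl","wb"))
s=arm.sense();print(s["position"],s["tcp_rot"],s["wrist_force"],s["moment"],s["opening"],s["joints"])
print(R.from_rotvec(s["tcp_rot"]).as_matrix().round(4))
E
```

```text
[567.84496724 100.12712825 320.63755409] [-3.11020096e+00  4.37191143e-01 -1.52380559e-03] [ 0.32148005 -0.15003778 -4.80498415] [ 0.00782163 -0.04659073  0.0290808 ] 55.50342924602241 [1.15376196e-01 2.70984502e-02 1.44550711e+00 5.45777512e-04
 1.66784269e+00 1.96552941e+00]
[[ 9.612e-01 -2.757e-01  1.100e-03]
 [-2.757e-01 -9.612e-01  7.000e-04]
 [ 8.000e-04 -9.000e-04 -1.000e+00]]
```

View pics/s7.png

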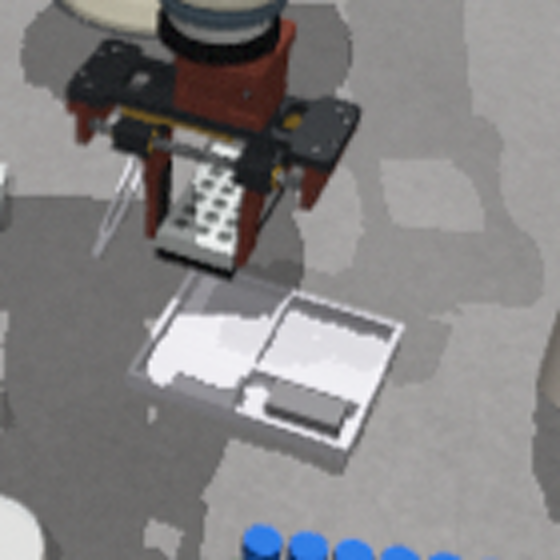

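View pics/w7.png

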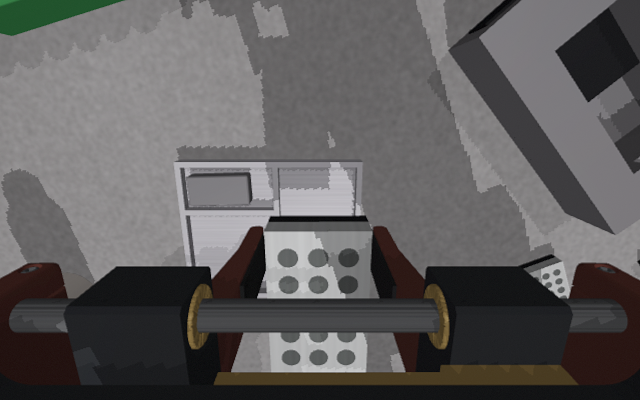

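```bash
python3 - <<'E'
import cv2
a=cv2.imread("pics/w7.png")[140:330,160:400]
cv2.imwrite("pics/c7.png",cv2.resize(a,None,fx=3,fy=3,interpolation=cv2.INTER_CUBIC))
E
python3 - <<'E'
from h import *
import pickle
P=pickle.load(open("w7.pkl","rb"))
w=p2w(P,[(176,162),(361,162)],15);print(fit2([(70,130),(70,-41)],w))
w=p2w(P,[(264,232),(370,232)],149.2);print(w, fit2([(55,28),(55,-28)],w))
a=np.radians(-16);z=np.array([[np.cos(a),-np.sin(a)],[np.sin(a),np.cos(a)]])
for y in(28,-28):
  for h in (149.2,135.2,125.2):print(w2p(P,[[*(np.array([567.84,100.1])+z@[10,y]),h]]))
E
```

```text
(np.float64(-16.006350120824617), array([522.74340705, 113.46474215]), array([1.64085081, 1.64085081]))
[[585.37598468 123.75417912 149.2       ]
 [570.4068126   71.49721743 149.2       ]] (np.float64(-15.984527855580062), array([525.01791347, 112.77147545]), array([0.82065969, 0.82065969]))
[[263.19562699 232.61000522]]
[[267.38098261 222.85520371]]
[[270.00153583 216.74748459]]
[[372.33457267 232.63777104]]
[[368.23394807 222.87578726]]
[[365.66662536 216.76399576]]
```

View pics/c7.png

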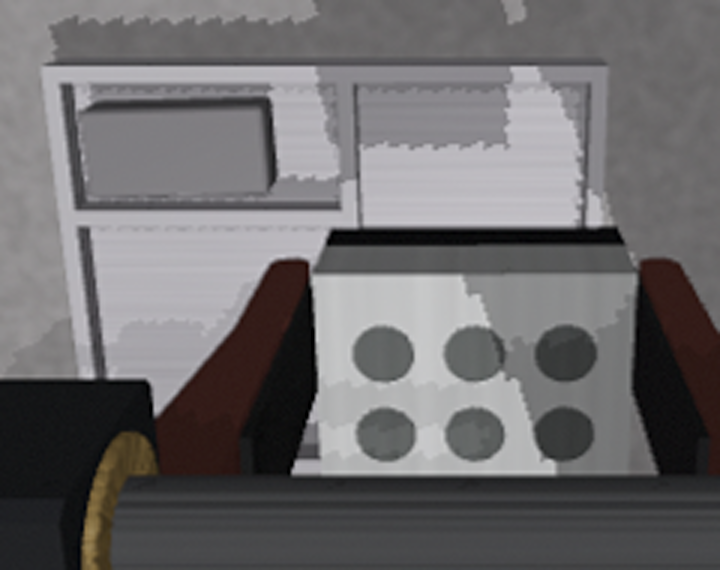

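Tray and block axes agree: the block is centred to about 1–2 mm, with 8–10 mm clearance per side. Lowering it.

>>> play_rows:
  motion:
    - {"dr": [0,0,0],"linear": [-0.5,0.5,-12],"claw": 0.3}
    - {"dr": [0,0,0],"linear": [-1,0.7,-36],"claw": 0.3}
    - {"dr": [0,0,0],"linear": [-1,0.7,-60],"claw": 0.3}
    - {"dr": [0,0,0],"linear": [-1,0.7,-80],"claw": 0.3}
    - {"dr": [0,0,0],"linear": [-1,0.7,-95],"claw": 0.3}
    - {"dr": [0,0,0],"linear": [-1,0.7,-104],"claw": 0.3}
    - {"dr": [0,0,0],"linear": [-1,0.7,-110],"claw": 0.3}
    - {"dr": [0,0,0],"linear": [-1,0.7,-114],"claw": 0.3}
    - {"dr": [0,0,0],"linear": [-1,0.7,-116],"claw": 0.3}
    - {"dr": [0,0,0],"linear": [-1,0.7,-116],"claw": 0.3}

```text
clock: 13.2
position: [566.9, 100.8, 204.9]
tcp_rot: [-3.11, 0.437, -0.002]
wrist_force: [1.3, -0.6, -3.1]
opening: 55.4
```

```bash
python3 - <<'E'
from h import *
from workcell import arm
im=arm.read_camera("scene")[140:260,310:450]; cv2.imwrite("pics/s8.png",cv2.resize(im[:,:,::-1],None,fx=5,fy=5,interpolation=cv2.INTER_CUBIC))
s=arm.sense();print(s["position"],s["wrist_force"],s["moment"],s["opening"])
E
```

```text
[566.96185036 100.87478251 204.99098011] [ 0.69654721  1.12058525 -3.60698929] [-0.02213269  0.01493359  0.01316236] 55.28626549300703
```

View pics/s8.png

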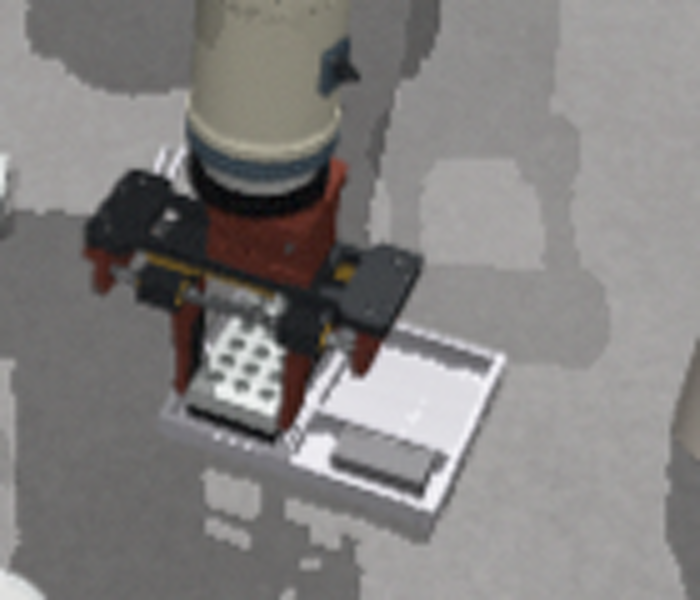

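The block is inside the bay, just above the floor. I'll lower it slowly until it touches.

>>> play_rows:
  motion:
    - {"dr": [0,0,0],"linear": [0,0,-0.7],"claw": 0.3}
    - {"dr": [0,0,0],"linear": [0,0,-1.4],"claw": 0.3}
    - {"dr": [0,0,0],"linear": [0,0,-2],"claw": 0.3}
    - {"dr": [0,0,0],"linear": [0,0,-2.5],"claw": 0.3}
    - {"dr": [0,0,0],"linear": [0,0,-3],"claw": 0.3}
    - {"dr": [0,0,0],"linear": [0,0,-3.5],"claw": 0.3}
    - {"dr": [0,0,0],"linear": [0,0,-4],"claw": 0.3}
    - {"dr": [0,0,0],"linear": [0,0,-4.3],"claw": 0.3}
    - {"dr": [0,0,0],"linear": [0,0,-4.3],"claw": 0.3}
    - {"dr": [0,0,0],"linear": [0,0,-4.3],"claw": 0.3}

```text
clock: 14.5
position: [567.0, 100.8, 201.7]
tcp_rot: [-3.11, 0.437, -0.003]
wrist_force: [-3.5, -0.2, 5.2]
opening: 55.3
```

```bash
python3 - <<'E'
from workcell import arm
s=arm.sense();print(s["position"],s["wrist_force"],s["moment"],s["opening"])
E
```

```text
[566.98829112 100.84669154 201.70886393] [-3.53731213 -0.16719936  5.20359267] [-0.32445826  0.8206961   0.026892  ] 55.26587099243637
```

Contact: the wrist force changed from -4 to +5 N. I'll seat it slightly further, then open just enough to release.

>>> play_rows:
  motion:
    - {"dr": [0,0,0],"linear": [0,0,-0.4],"claw": 0.3}
    - {"dr": [0,0,0],"linear": [0,0,-0.8],"claw": 0.3}
    - {"dr": [0,0,0],"linear": [0,0,-0.8],"claw": 0.3}
    - {"dr": [0,0,0],"linear": [0,0,-0.8],"claw": 0.66}
    - {"dr": [0,0,0],"linear": [0,0,-0.8],"claw": 0.7}
    - {"dr": [0,0,0],"linear": [0,0,-0.8],"claw": 0.74}
    - {"dr": [0,0,0],"linear": [0,0,-0.8],"claw": 0.76}
    - {"dr": [0,0,0],"linear": [0,0,-0.8],"claw": 0.76}
    - {"dr": [0,0,0],"linear": [0,0,-0.8],"claw": 0.76}
    - {"dr": [0,0,0],"linear": [0,0,-0.8],"claw": 0.76}

```text
clock: 15.75
position: [567.0, 100.8, 200.9]
tcp_rot: [-3.11, 0.437, -0.003]
wrist_force: [-0.2, 0.7, -0.2]
opening: 67.1
```

>>> play_rows:
  motion:
    - {"dr": [0,0,0],"linear": [0,0,6],"claw": 0.76}
    - {"dr": [0,0,0],"linear": [0,0,20],"claw": 0.76}
    - {"dr": [0,0,0],"linear": [0,0,50],"claw": 0.76}
    - {"dr": [0,0,0],"linear": [0,0,90],"claw": 0.8}
    - {"dr": [0,0,0],"linear": [0,0,130],"claw": 1}
    - {"dr": [0,0,0],"linear": [0,0,165],"claw": 1}
    - {"dr": [0,0,0],"linear": [0,0,185],"claw": 1}
    - {"dr": [0,0,0],"linear": [0,0,190],"claw": 1}
    - {"dr": [0,0,0],"linear": [0,0,190],"claw": 1}
    - {"dr": [0,0,0],"linear": [0,0,190],"claw": 1}

```text
clock: 17.0
position: [567.0, 100.8, 389.0]
tcp_rot: [-3.111, 0.437, 0.001]
wrist_force: [-0.3, -0.3, 0.1]
opening: 88.1
```

```bash
python3 - <<'E'
from h import *
from workcell import arm
im=arm.read_camera("scene")[140:260,310:490]; cv2.imwrite("pics/s9.png",cv2.resize(im[:,:,::-1],None,fx=4.4,fy=4.4,interpolation=cv2.INTER_CUBIC))
import pickle
P=arm.camera_params("wrist");im=arm.read_camera("wrist"); cv2.imwrite("pics/w9.png",im[:,:,::-1]);pickle.dump(P,open("w9.pkl","wb"))
s=arm.sense();print(s["position"],s["tcp_rot"],s["wrist_force"],s["joints"])
E
```

```text
[566.99328973 100.85781158 389.38614432] [-3.11066419e+00  4.37179609e-01  4.43540521e-04] [-0.05493378 -0.31252344  0.16182469] [1.16845957e-01 2.33967715e-02 1.32790235e+00 4.27786902e-04
 1.79047597e+00 1.96699084e+00]
```

View pics/s9.png

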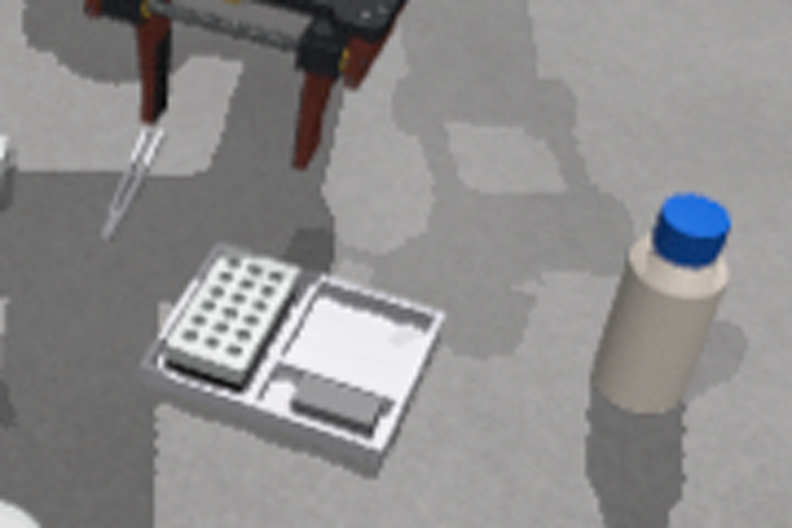

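View pics/w9.png

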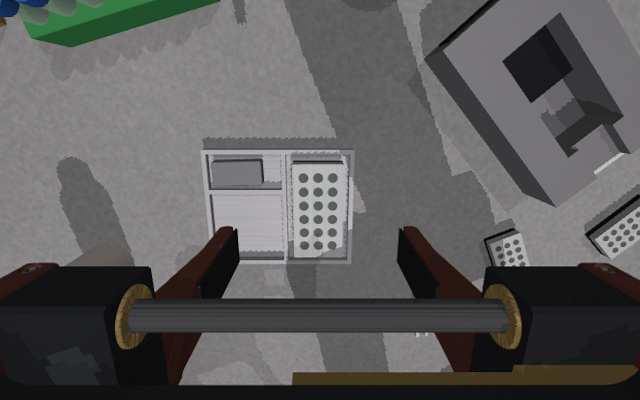

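The block lies flat in the long bay, metal side up and clear of all walls. In the scene crop it runs from (165,370) to (300,255). Next is the bottle, starting with a look from above it.

>>> play_rows:
  motion:
    - {"dr": [0,0,5],"linear": [-4,26,10],"claw": 1}
    - {"dr": [0,0,12],"linear": [-11,70,20],"claw": 1}
    - {"dr": [0,0,20],"linear": [-20,120,20],"claw": 1}
    - {"dr": [0,0,28],"linear": [-28,170,20],"claw": 1}
    - {"dr": [0,0,36],"linear": [-36,220,20],"claw": 1}
    - {"dr": [0,0,44],"linear": [-43,265,20],"claw": 1}
    - {"dr": [0,0,50],"linear": [-46,291,20],"claw": 1}
    - {"dr": [0,0,50],"linear": [-46,291,20],"claw": 1}
    - {"dr": [0,0,50],"linear": [-46,291,20],"claw": 1}
    - {"dr": [0,0,50],"linear": [-46,291,20],"claw": 1}

```text
clock: 18.35
position: [521.4, 390.7, 409.5]
tcp_rot: [3.005, 0.915, -0.0]
wrist_force: [-0.5, -0.9, -0.3]
opening: 88.1
```

```bash
python3 - <<'E'
from h import *
from workcell import arm
import pickle
P=arm.camera_params("wrist");im=arm.read_camera("wrist"); cv2.imwrite("pics/w10.png",im[:,:,::-1]);pickle.dump(P,open("w10.pkl","wb"))
s=arm.sense();print(s["position"],s["tcp_rot"],s["joints"],s["clock"])
S=arm.camera_params("scene");print(p2w(S,[(467.7,189.5)],150))
P9=pickle.load(open("w9.pkl","rb"));print(fit2([(70,130),(70,-41)],p2w(P9,[(201.5,150),(353,149.5)],15)),fit2([(55,28),(55,-28),(-55,-28)],p2w(P9,[(292,162),(344,162),(344,257)],29)))
E
```

```text
[521.38873598 390.73563851 409.61920186] [-3.00527663e+00 -9.15150376e-01  2.09840875e-04] [5.90892412e-01 2.34986037e-01 1.06257808e+00 1.06249167e-04
 1.84413705e+00 1.57053063e+00] 18.4
[[526.57629453 389.11555521 150.        ]]
(np.float64(-15.840772269810325), array([522.98504153, 113.68962193]), array([1.36599178, 1.36599178])) (np.float64(-15.283068074260578), array([524.99132015, 111.40339138]), array([1.46614776, 0.76483097, 2.22163662]))
```

View pics/w10.png

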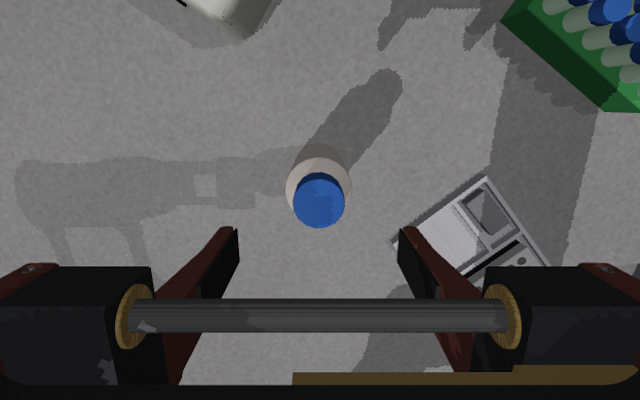

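```bash
python3 - <<'E'
from h import *
import pickle
P=pickle.load(open("w10.pkl","rb"))
im=cv2.imread("pics/w10.png").astype(int);m=((im[:,:,0]>im[:,:,2]+50)).astype(np.uint8);m[:, :250]=0;m[:,380:]=0
n,l,st,c=cv2.connectedComponentsWithStats(m);i=1+np.argmax(st[1:,4]);print(st[i],c[i])
x,y,w,h,_=st[i]
f=320/(1.0); print("cap top", p2w(P,[(x+w/2-.5,y+h-w/2)],150), w)
# predicted circles
B=p2w(P,[(x+w/2-.5,y+h-w/2)],150)[0]
t=np.linspace(0,2*np.pi,60)
for r,z in((21,150),(31,108),(31,0)):
    q=w2p(P,np.c_[B[0]+r*np.cos(t),B[1]+r*np.sin(t),0*t+z]);print(z,q.min(0),q.max(0))
a=np.radians(-16);Z=np.array([[np.cos(a),-np.sin(a)],[np.sin(a),np.cos(a)]])
print("sq",np.array([523.8,113.5])+Z@[-23,83])
E
```

```text
[ 293  173   52   55 2194] [318.2657247  200.92342753]
cap top [[520.54812758 390.70610854 150.        ]] 52
150 [291.80616107 175.9286085 ] [345.20015143 226.93593262]
108 [284.49733124 154.63572378] [352.41509224 220.31727136]
0 [293.33992321 141.01189782] [343.41535016 190.38165044]
sq [524.56888153 199.62437995]
```

>>> play_rows:
  force: 30
  motion:
    - {"dr": [0,0,0],"linear": [-1,-0.4,-20],"claw": 1}
    - {"dr": [0,0,0],"linear": [-1,-0.4,-50],"claw": 1}
    - {"dr": [0,0,0],"linear": [-1,-0.4,-85],"claw": 1}
    - {"dr": [0,0,0],"linear": [-1,-0.4,-115],"claw": 1}
    - {"dr": [0,0,0],"linear": [-1,-0.4,-135],"claw": 1}
    - {"dr": [0,0,0],"linear": [-1,-0.4,-144],"claw": 1}
    - {"dr": [0,0,0],"linear": [-1,-0.4,-146.6],"claw": 1}
    - {"dr": [0,0,0],"linear": [-1,-0.4,-146.6],"claw": 1}
    - {"dr": [0,0,0],"linear": [-1,-0.4,-146.6],"claw": 1}
    - {"dr": [0,0,0],"linear": [-1,-0.4,-146.6],"claw": 1}

```text
clock: 19.65
position: [520.5, 390.4, 263.8]
tcp_rot: [-3.005, -0.915, -0.002]
wrist_force: [0.2, 0.1, 0.3]
opening: 87.7
```

```bash
python3 - <<'E'
from h import *
from workcell import arm
im=arm.read_camera("wrist"); cv2.imwrite("pics/w11.png",im[:,:,::-1])
im=arm.read_camera("scene")[110:250,390:530]; cv2.imwrite("pics/s11.png",cv2.resize(im[:,:,::-1],None,fx=4,fy=4,interpolation=cv2.INTER_CUBIC))
s=arm.sense();print(s["position"],s["wrist_force"])
E
```

```text
[520.43406618 390.36775134 263.41714929] [-0.6800852  -0.23915117  0.08543975]
```

View pics/w11.png

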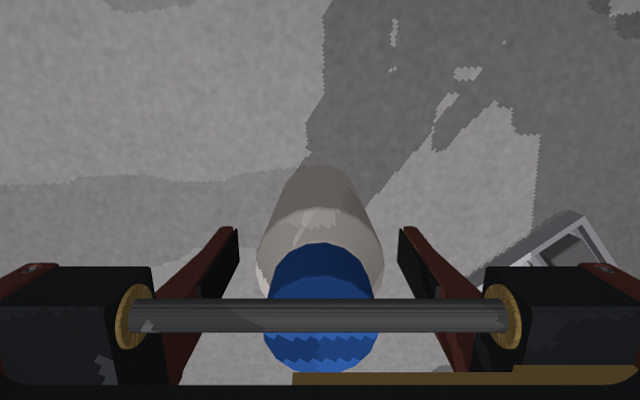

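View pics/s11.png

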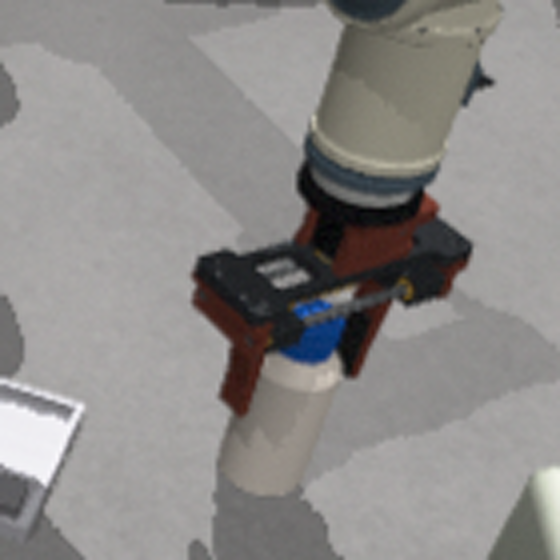

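The bottle is centred between the open fingers (body columns 257–383, pads at 238 and 400), and the cap is clear of the palm. I'll close and start the lift.

>>> play_rows:
  force: 30
  motion:
    - {"dr": [0,0,0],"linear": [0,0,0],"claw": 0.5}
    - {"dr": [0,0,0],"linear": [0,0,0],"claw": 0.5}
    - {"dr": [0,0,0],"linear": [0,0,0],"claw": 0.5}
    - {"dr": [0,0,0],"linear": [0,0,0],"claw": 0.5}
    - {"dr": [0,0,0],"linear": [0,0,0],"claw": 0.5}
    - {"dr": [0,0,0],"linear": [0,0,1],"claw": 0.5}
    - {"dr": [0,0,0],"linear": [0,0,4],"claw": 0.5}
    - {"dr": [0,0,0],"linear": [0,0,14],"claw": 0.5}
    - {"dr": [0,0,0],"linear": [0,0,30],"claw": 0.5}
    - {"dr": [0,0,0],"linear": [0,0,45],"claw": 0.5}

```text
clock: 21.0
position: [520.5, 390.4, 310.4]
tcp_rot: [-3.005, -0.915, -0.003]
wrist_force: [-0.4, -0.4, -1.1]
opening: 61.2
```

```bash
python3 - <<'E'
from h import *
from workcell import arm
im=arm.read_camera("scene")[110:250,390:530]; cv2.imwrite("pics/s12.png",cv2.resize(im[:,:,::-1],None,fx=4,fy=4,interpolation=cv2.INTER_CUBIC))
s=arm.sense();print(s["position"],s["tcp_rot"],s["wrist_force"],s["opening"])
E
```

```text
[520.6483167  390.57700969 313.15365148] [-3.00360481 -0.91474945 -0.0084061 ] [ 0.93871851 -0.05459815  0.13051333] 61.35260694830492
```

View pics/s12.png

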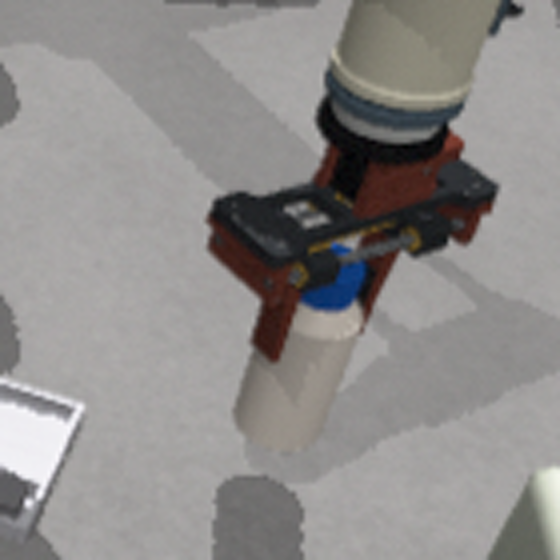

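The bottle is off the bench and upright, its foot at (285,440) clear of its shadow. Carrying it over the square bay.

>>> play_rows:
  motion:
    - {"dr": [0,0,0],"linear": [0,-8,0],"claw": 0.5}
    - {"dr": [0,0,0],"linear": [1,-25,0],"claw": 0.5}
    - {"dr": [0,0,0],"linear": [1,-50,0],"claw": 0.5}
    - {"dr": [0,0,0],"linear": [2,-80,0],"claw": 0.5}
    - {"dr": [0,0,0],"linear": [3,-112,0],"claw": 0.5}
    - {"dr": [0,0,0],"linear": [3,-142,0],"claw": 0.5}
    - {"dr": [0,0,0],"linear": [4,-167,0],"claw": 0.5}
    - {"dr": [0,0,0],"linear": [4,-183,0],"claw": 0.5}
    - {"dr": [0,0,0],"linear": [4,-190,0],"claw": 0.5}
    - {"dr": [0,0,0],"linear": [4,-191,0],"claw": 0.5}

```text
clock: 22.3
position: [524.6, 199.4, 313.1]
tcp_rot: [-3.004, -0.914, -0.008]
wrist_force: [-0.8, -0.2, -1.4]
opening: 61.5
```

```bash
python3 - <<'E'
from h import *
from workcell import arm
im=arm.read_camera("scene")[130:270,310:450]; cv2.imwrite("pics/s13.png",cv2.resize(im[:,:,::-1],None,fx=4,fy=4,interpolation=cv2.INTER_CUBIC))
im=arm.read_camera("top")[170:270,190:310]; cv2.imwrite("pics/t13.png",cv2.resize(im[:,:,::-1],None,fx=5,fy=5,interpolation=cv2.INTER_CUBIC))
s=arm.sense();print(s["position"],s["tcp_rot"],s["wrist_force"],s["opening"])
E
```

```text
[524.63797117 199.96529525 313.09834765] [-3.0031284  -0.91536416 -0.00844902] [ 0.26418993  0.56418156 -1.99696118] 61.332471982245174
```

View pics/s13.png

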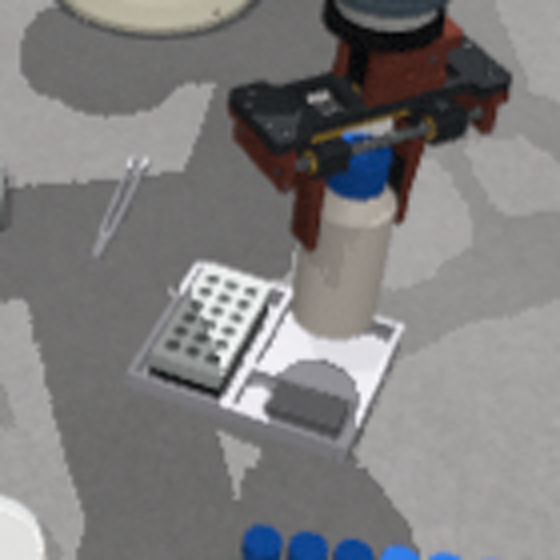

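View pics/t13.png

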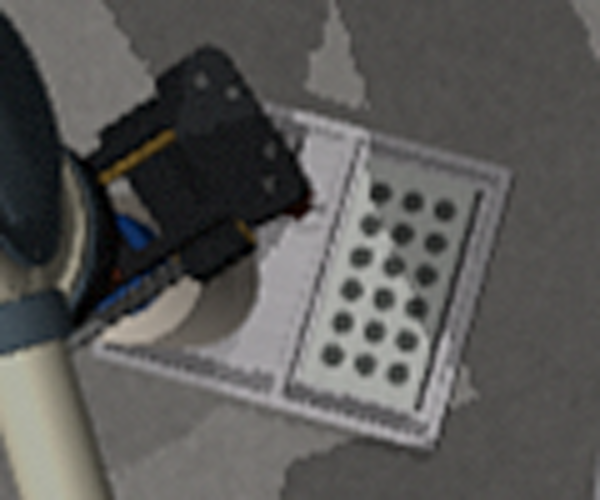

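>>> play_rows:
  motion:
    - {"dr": [0,0,0],"linear": [0,0,-6],"claw": 0.5}
    - {"dr": [0,0,0],"linear": [0,0,-14],"claw": 0.5}
    - {"dr": [0,0,0],"linear": [0,0,-22],"claw": 0.5}
    - {"dr": [0,0,0],"linear": [0,0,-30],"claw": 0.5}
    - {"dr": [0,0,0],"linear": [0,0,-35],"claw": 0.5}
    - {"dr": [0,0,0],"linear": [0,0,-38],"claw": 0.5}
    - {"dr": [0,0,0],"linear": [0,0,-40],"claw": 0.5}
    - {"dr": [0,0,0],"linear": [0,0,-42],"claw": 0.5}
    - {"dr": [0,0,0],"linear": [0,0,-42],"claw": 0.5}
    - {"dr": [0,0,0],"linear": [0,0,-42],"claw": 0.5}

```text
clock: 23.65
position: [524.7, 200.0, 271.3]
tcp_rot: [-3.003, -0.915, -0.009]
wrist_force: [0.1, 0.2, -1.9]
opening: 61.4
```

```bash
python3 - <<'E'
from h import *
from workcell import arm
im=arm.read_camera("scene")[130:270,310:450]; cv2.imwrite("pics/s14.png",cv2.resize(im[:,:,::-1],None,fx=4,fy=4,interpolation=cv2.INTER_CUBIC))
s=arm.sense();print(s["position"],s["tcp_rot"],s["wrist_force"],s["opening"])
E
```

```text
[524.66313635 199.96542963 271.30432294] [-3.00313289 -0.9153369  -0.00897144] [ 0.30704996  0.03560336 -2.75142933] 61.31542271891105
```

View pics/s14.png

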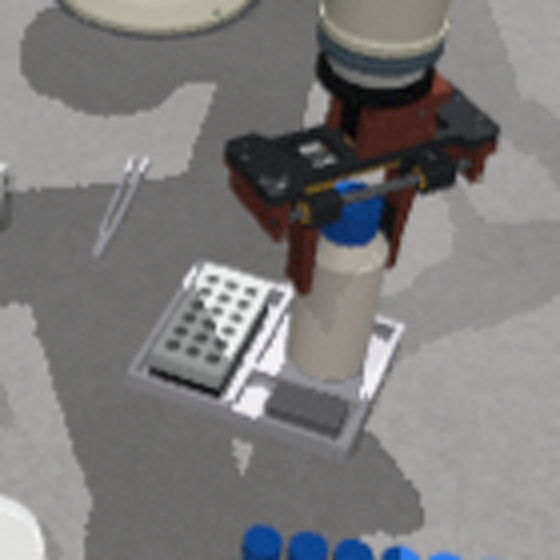

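>>> play_rows:
  motion:
    - {"dr": [0,0,0],"linear": [0,0,-0.6],"claw": 0.5}
    - {"dr": [0,0,0],"linear": [0,0,-1.2],"claw": 0.5}
    - {"dr": [0,0,0],"linear": [0,0,-1.8],"claw": 0.5}
    - {"dr": [0,0,0],"linear": [0,0,-2.3],"claw": 0.5}
    - {"dr": [0,0,0],"linear": [0,0,-2.7],"claw": 0.5}
    - {"dr": [0,0,0],"linear": [0,0,-3],"claw": 0.5}
    - {"dr": [0,0,0],"linear": [0,0,-3.2],"claw": 0.5}
    - {"dr": [0,0,0],"linear": [0,0,-3.2],"claw": 0.5}
    - {"dr": [0,0,0],"linear": [0,0,-3.2],"claw": 0.5}
    - {"dr": [0,0,0],"linear": [0,0,-3.2],"claw": 0.5}

```text
clock: 24.95
position: [524.7, 200.0, 268.4]
tcp_rot: [-3.003, -0.915, -0.01]
wrist_force: [0.4, -0.4, 1.1]
opening: 61.3
```

```bash
python3 - <<'E'
from workcell import arm
s=arm.sense();print(s["position"],s["wrist_force"],s["moment"],s["opening"])
E
```

```text
[524.70840343 200.02823155 268.38480495] [ 0.40097395 -0.41748137  1.10842681] [ 0.00922157  0.19697929 -0.00859725] 61.27622154661821
```

There's light contact: force went from -2.5 to +1.1 N at the expected height. Releasing, then rising straight up.

>>> play_rows:
  motion:
    - {"dr": [0,0,0],"linear": [0,0,-0.3],"claw": 0.5}
    - {"dr": [0,0,0],"linear": [0,0,-0.3],"claw": 0.71}
    - {"dr": [0,0,0],"linear": [0,0,-0.3],"claw": 0.75}
    - {"dr": [0,0,0],"linear": [0,0,-0.3],"claw": 0.8}
    - {"dr": [0,0,0],"linear": [0,0,-0.3],"claw": 0.9}
    - {"dr": [0,0,0],"linear": [0,0,-0.3],"claw": 1}
    - {"dr": [0,0,0],"linear": [0,0,-0.3],"claw": 1}
    - {"dr": [0,0,0],"linear": [0,0,-0.3],"claw": 1}
    - {"dr": [0,0,0],"linear": [0,0,-0.3],"claw": 1}
    - {"dr": [0,0,0],"linear": [0,0,-0.3],"claw": 1}

```text
clock: 26.2
position: [524.7, 200.0, 268.1]
tcp_rot: [-3.003, -0.915, -0.01]
wrist_force: [-0.5, 0.5, 0.0]
opening: 87.5
```

>>> play_rows:
  motion:
    - {"dr": [0,0,0],"linear": [0,0,8],"claw": 1}
    - {"dr": [0,0,0],"linear": [0,0,25],"claw": 1}
    - {"dr": [0,0,0],"linear": [0,0,50],"claw": 1}
    - {"dr": [0,0,0],"linear": [0,0,80],"claw": 1}
    - {"dr": [0,0,0],"linear": [0,0,110],"claw": 1}
    - {"dr": [0,0,0],"linear": [0,0,135],"claw": 1}
    - {"dr": [0,0,0],"linear": [0,0,150],"claw": 1}
    - {"dr": [0,0,0],"linear": [-20,25,155],"claw": 1}
    - {"dr": [0,0,0],"linear": [-40,60,155],"claw": 1}
    - {"dr": [0,0,0],"linear": [-50,80,155],"claw": 1}

```text
clock: 27.45
position: [473.7, 281.2, 423.7]
tcp_rot: [-3.002, -0.917, -0.01]
wrist_force: [0.3, 0.4, -0.1]
opening: 88.0
```

```bash
python3 - <<'E'
from h import *
from workcell import arm
im=arm.read_camera("scene"); cv2.imwrite("pics/s15f.png",im[:,:,::-1]); cv2.imwrite("pics/s15.png",cv2.resize(im[130:270,310:450,::-1],None,fx=4,fy=4,interpolation=cv2.INTER_CUBIC))
im=arm.read_camera("top"); cv2.imwrite("pics/t15.png",im[:,:,::-1])
s=arm.sense();print(s["position"],s["wrist_force"],s["opening"],s["clock"])
E
```

```text
[473.72210807 281.54176771 423.39968293] [ 0.36436613 -0.88243683  0.67018376] 87.52040158591849 27.55
```

View pics/s15.png

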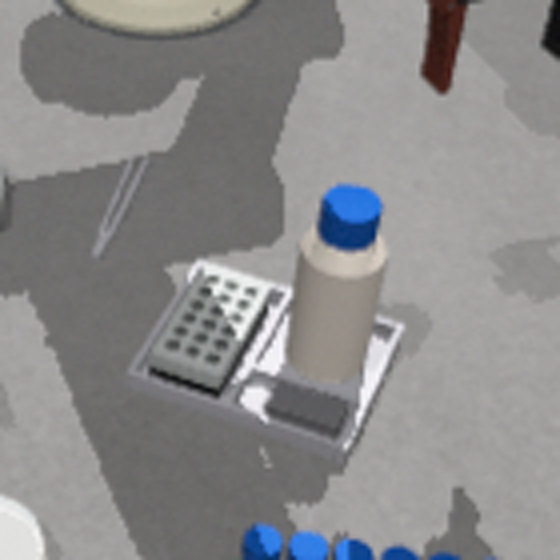

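View pics/s15f.png

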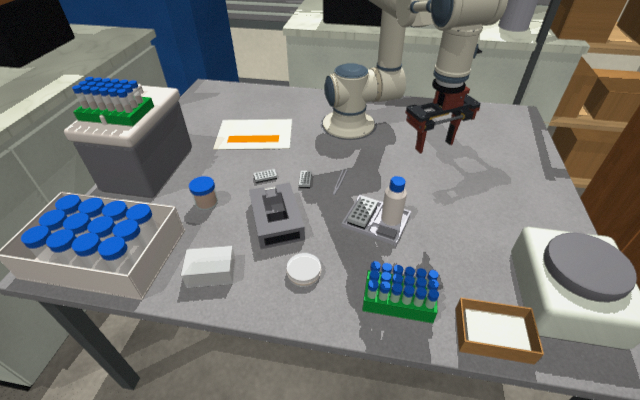

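View pics/t15.png

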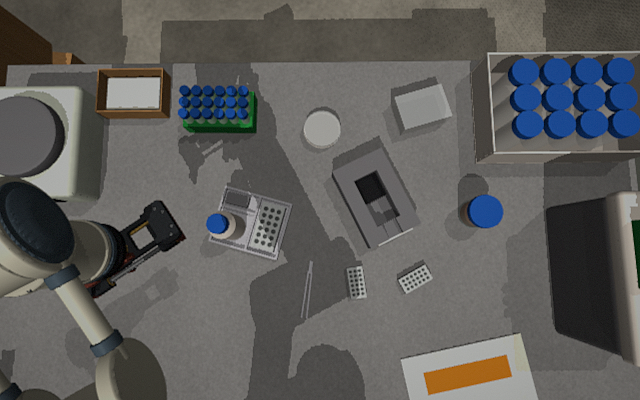

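In both views the block lies flat and spots-up in the long bay, (268,228) in top. The bottle stands upright in the square bay, (222,226) in top, and the bystanders haven't moved. Handing in.

```bash
python3 - <<'E'
from h import *
from workcell import arm
print(p2w(arm.camera_params("top"),[(217.5,223)],150), np.abs(arm.sense()["dq"]).max())
print(arm.job_done())
E
```

```text
[[526.6078113  198.97608368 150.        ]] 0.04017875558900282
the job is handed in; nothing more can be done
None
```

The job is handed in at about 27.6 s of robot time: the cold block and the tall bottle are both in the tray, in the order asked.

- **Block:** I pressed it at the scoop end until it tipped and stayed leaning. Then I gripped the sides of its raised end, lifted it out, levelled it, and lowered it until it touched the long bay's floor before letting go. It lies flat, metal side up.
- **Bottle:** I gripped it by the body, stood it in the square bay, and released it after light contact with the floor.

**Last checks:**
- The scene and top views show the block clear of the bay walls, the bottle upright, and the bystanders where they were. The gripper is open and well away from everything.
- The bottle's cap measured (527, 199) mm against a bay centre of (525, 200) mm.
- The highest force I read on the wrist was about 6 N, though I only read it at the end of each move.

**Small disagreements:**
- My tray position estimates differed by up to 2 mm between pictures. The block and bottle have about 8–11 mm of clearance per side, so this did not matter.
- The block touched the floor about 1 mm higher than I had calculated.
- One scene-camera estimate of the bottle's starting position was about 6 mm off. I used the wrist-camera value instead.
- The arm was still settling slightly at hand-in, at 0.04 rad/s, with nothing in contact.

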